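Spin the cymbal's wing nut down onto its felt

ROBOT

A 7-joint arm with a two-finger parallel gripper is mounted at the origin on the work surface. World frame = base frame: x ahead of the robot, y to its left, z up, the work surface at z = 0. Lengths are in m, angles in rad, forces in N, time in s.
With the tool pointing down it reaches from about 0.35 to 0.9 m from the base axis. Payload 19.9 kg.
Tool frame: the origin (TCP) lies on the centre line of the jaws, within the pads' length; the fingertips stand ahead of it and the grasp point (between the pads) lies 5 mm behind it (env.nose_length is the y of the fingertips in the tool frame, in m); y points along the fingers, x is the direction in which the jaws open and shut, and the axes are right-handed (so a half turn about y gives the same grasp; the last joint's range is limited). The gripper opens to 85 mm and grips with 20 to 120 N. Pads are 22 mm wide; open, the fingers measure 114 mm over their backs; the gripper's body (76 mm by 85 mm) begins 54 mm behind the grasp point. The pads swing forward as they close: fully open they stand 13 mm farther back than shut.
Start: joints at [1.185, 0.417, -0.01, 1.614, 0.005, 1.111, -0.053], TCP at [0.211, -0.588, 0.245] pointing down, gripper open.
Joint ranges: [-2.81, 2.81], [-0.39, 2.02], [-1.27, 1.25], [0.06, 2.57], [-1.19, 4.33], [0.19, 2], [-2.82, 2.82]. Speed limits (rad/s): [1.89, 1.89, 2.39, 2.39, 3.01, 3.01, 3.01].

INTERFACE

Orientations are given as [roll, pitch, yaw] about the fixed x, y, z axes, in that order (R = Rz(yaw) Ry(pitch) Rx(roll)).
In Python, from station import env, snapshot, boxes_of gives the robot as it stands.
- The arm moves only by the tool arm_command, never from a script. Its argument "plan" is a list of rows, each a list of 7 numbers: the closure, from -1 (fully open) to 1 (shut), then the shift along the world's x, y, z in mm, then the turn, a rotation vector about the world's x, y, z in degrees. A call has 1 to 12 rows; each row shifts and turns the commanded pose from where the row before left it; what a row does not reach is not made up. A row lasts 1/12 s, in which the tool goes at most 41.7 mm and 7.16 degrees, less where a joint would pass 70% of its speed; a pose out of reach is approached as far as the arm can. A call is refused whole if a number of a shift passes 41.7 or a number of a turn 7.16, either way. A call with a gripper value outside its range is refused whole. The fingers move at their own pace and stop on an object; the grip force is fixed at half the most. Time passes only in rows, so rows that do not move let the fingers close. It gives the time, the measured TCP pose, the force and the opening at its end, in the units of the state.
- env.get_obs(): the state, without advancing time (a new reading comes with each control period).
- snapshot(name): name is "side" or "top" or "wrist"; returns a dict with "frame" (400x640x3 uint8, red, green, blue), "intrinsics" (3x3 intrinsics, pixels), "k1" (the pictures are not rectified: a ray, as slopes to the right and down, at radius r is drawn at 1 + k1 r^2 times it, then the intrinsics apply), "R" (3x3) and "t" (3): a world point X has camera coordinates R X + t. Camera axes: x right, y down, z forward; pixel columns grow to the right and rows downward; lengths in m; the calibration is good to about 2 mm. A picture is of the moment at which its call begins. There is no depth.
- env.sign_off(): hands the job in, once; it reports no verdict.
Trained networks look in the newest picture that a camera, given by its name, has taken for a name from the list of things; names that differ only in an ending like _2 or _b are one class to them, and where a whole thing is asked for, a point or a joint stands for the part that bears it (a point fixed in the world has none). Each returns a list of dicts, best first, with "confidence" (0 to 1); they miss things now and then, are a little off and sometimes report something else, mostly with a low value. They report only what shows in the picture. A call takes as long as a camera call.
- boxes_of(camera, name): "location" ([row, column] as shares, 0 to 1, of the picture: columns of its width, rows of its height, amid what is visible of it).
The state is a dict: "t": time; "joints": joint angles; "qvel": joint speeds; "joint_torque": joint torques, N m; "ee_pos": TCP position; "orientation": TCP orientation; "wrist_force": force on the tool from outside, world axes, zero at the start; "moment": the same for the moment, N m; "opening": opening from 0.0 (shut) to 1.0 (fully open).
Only numpy, scipy, OpenCV 4.12 (cv2) and the standard library are available. Lean on these libraries where they do the work, as an engineer would, in place of code of your own. Each camera call takes 0.05 s, during which the arm holds its last target.

TASK

The small cymbal is back on its stand but its wing nut is still loose, one to two turns short of the felt. Push its wings round clockwise (seen from above) with light fingertip strokes until the nut has run fully down onto the felt and stops turning. Do not wrench it tight or strike the cymbal, and leave the things on the table where they stand.

Things in the scene. Friction and masses are not known exactly. Their poses are not given: they have to be found in the camera images.
- wingnut: Bright steel oversize M8 wing nut on the stand's upright threaded rod. Origin: centre of the hub's underside, on the rod's axis; z up; its two equal wings lie along +x and -x. Span 50 mm. Each wing: round paddle 20 mm across, 5 mm thick, centred 15 mm from the axis and 14 mm above the origin (top at 24 mm). Hub 12 mm tall, 20 mm wide at the foot, 14 mm at the top.
- nut_turn (a joint): Turn of the nut, rad, growing clockwise seen from above: 0 = down on the felt, where it stops; the felt lets the wings give springily past that, 0.5 N m/rad; negative while still up (-6.28 = one turn to go; 1.25 mm per turn). Starts at -10.5 to -6.4. Turns easily (0.01 N m, 0.7 N at a wing) and stays where it is left.
- felt_top (a point): Fixed point on the rod's axis at the top face of the upper felt (dark disc 38 mm across, 11 mm thick, on the cymbal's bell), 0.24 m above the table. The 8 mm rod ends 17 mm above this point, below the wings' tops. The stand is a chrome tripod on the floor just beyond the table's far edge and does not move.
- cymbal: Brass cymbal, 254 mm across, held on the stand under the upper felt and free to rock a little. Origin: top of its bell at the rod, 11 mm below felt_top; the bell falls away to 16 mm below that at 40 mm from the rod, and the rim lies 36 mm below it.
- pedal: Blue guitar effect pedal standing on the table, 120 x 68 mm, 58 mm tall over its foot switch; origin at the centre of its underside. Not to be moved.
- bottle: Amber glass sauce bottle with a black cap standing on the table, 60 mm diameter, 150 mm tall; origin at the centre of its underside. Not to be moved.
- jar: Small reddish seasoning jar with a black cap standing on the table, 52 mm diameter, 85 mm tall; origin at the centre of its underside. Not to be moved.

How it is judged:
At the end, for the whole second after the job is handed in: The wing nut is down on the felt: within 0.5 rad (29 degrees) of its stop, and at rest; the pedal, bottle and jar stand at rest within 20 mm of where they stood (value of joint nut_turn above -0.5 rad and velocity of joint nut_turn between -0.1 and 0.1 rad/s and distance of each of pedal, bottle, jar from where it was at the start of the episode below 0.02 m and linear speed of each of bottle, pedal, jar below 0.02 m/s); the robot touches nothing.
It fails at once if the wing nut is wrenched or squeezed: more than 20 N between the fingers and the nut (contact force between the fingers and wingnut above 20 N).
It fails at once if the wing nut is unscrewed or lifted up the rod: more than 14 rad short of its seat (value of joint nut_turn below -14 rad).
It fails at once if the cymbal is struck or leaned on: more than 6 N from the robot (contact force between any of the fingers, the arm and cymbal above 6 N).
It fails at once if the pedal, bottle or jar is lifted, knocked over or moved more than 20 mm (distance of any of pedal, bottle, jar from where it was at the start of the episode above 0.02 m or angle between any of bottle, jar's own z axis and vertical above 0.4 rad).
It also fails if it takes over 72 s, if anything falls off the work surface, if the arm or the gripper's body presses on something with over 40 N, if the wrist force passes 120 N, or if a joint passes its speed limit or range.

## Working session

There is one attempt and no reset: what is moved stays moved. The work goes in short steps, Python scripts to look and compute and a tool call to move; the robot and the scene stay as the last step left them, time stands still between calls to the robot, and variables do not carry over. Pictures are saved under pics/ and viewed, and the job is handed in when it is done.

Besides the shell and the picture viewer there is one more tool, called after "Emit:" as a command line: name --pt "numbers of a row" for each row, then --argument value for the rest. arm_command: Moves the arm, as the interface text tells. Its arguments: {"type":"object","properties":{"plan":{"type":"array"}},"required":["plan"]}

```bash
mkdir -p pics; ls
cat > h.py <<'E'
import numpy as np, cv2
from station import env, snapshot, boxes_of
def snap(n,fn=None):
    s=snapshot(n)
    if fn: cv2.imwrite('pics/'+fn,cv2.cvtColor(s['frame'],cv2.COLOR_RGB2BGR))
    return s
def ray(s,u,v):
    K=s['intrinsics']; d=np.array([(u-K[0,2])/K[0,0],(v-K[1,2])/K[1,1]]); x=d.copy()
    for _ in range(20): x=d/(1+s['k1']*(x@x))
    R=np.array(s['R']); return -R.T@np.array(s['t']), R.T@np.array([x[0],x[1],1])
def atz(s,u,v,z):
    c,d=ray(s,u,v); return c+d*(z-c[2])/d[2]
def proj(s,X):
    c=np.array(s['R'])@np.array(X)+np.array(s['t']); x=c[:2]/c[2]; x=x*(1+s['k1']*(x@x)); K=s['intrinsics']
    return np.array([K[0,0]*x[0]+K[0,2],K[1,1]*x[1]+K[1,2]])
def tri(rs):
    A=np.zeros((3,3));b=np.zeros(3)
    for c,d in rs:
        d=d/np.linalg.norm(d);P=np.eye(3)-np.outer(d,d);A+=P;b+=P@c
    X=np.linalg.solve(A,b)
    return X,[np.linalg.norm((np.eye(3)-np.outer(d,d)/(d@d))@(X-c)) for c,d in rs]
E
python3 - <<'E'
from h import *
np.set_printoptions(precision=4,suppress=True)
print(env.get_obs(),env.nose_length)
for n in('side','top','wrist'):
    s=snap(n,n+'0.png'); print(n,s['k1'],s['intrinsics'][0],-np.array(s['R']).T@np.array(s['t']))
    for o in('wingnut','cymbal','pedal','bottle','jar'):
        print(o,[(b['confidence'],b['location'][1]*640,b['location'][0]*400) for b in boxes_of(n,o)][:2])
E
```

```text
pics
{'t': 0.0, 'joints': array([ 1.1845,  0.418 , -0.0103,  1.6142,  0.0047,  1.1107, -0.053 ]), 'qvel': array([-0.0008,  0.0015, -0.0017,  0.0007, -0.0012, -0.0002, -0.    ]), 'joint_torque': array([ -0.0004, -86.4436,   0.6785, -43.4905,   0.0191,   0.0073,
         0.    ]), 'ee_pos': array([ 0.2111, -0.5879,  0.2447]), 'orientation': array([-1.5709,  0.0013, -1.2261]), 'wrist_force': array([-0.1905,  0.0732, -0.5902]), 'moment': array([ 0.0061, -0.0137,  0.0169]), 'opening': 1.0020438634181654} 0.014
side -0.14448664051315468 [494.6717   0.     325.3516] [-0.1338  0.819   0.7488]
wingnut [(0.59, 349.888, 136.08)]
cymbal [(0.96, 353.28000000000003, 161.8)]
pedal [(0.96, 279.68, 320.88)]
bottle [(0.88, 419.776, 200.68)]
jar [(0.76, 361.408, 253.39999999999998)]
top -0.07222901882173002 [393.3081   0.     315.9121] [0.3856 0.0315 1.0954]
wingnut [(0.51, 383.872, 161.32)]
cymbal [(0.88, 379.58399999999995, 170.52)]
pedal [(0.66, 204.608, 232.28)]
bottle [(0.69, 414.016, 235.08)]
jar [(0.68, 314.368, 232.08)]
wrist -0.024249328738730123 [328.8325   0.     314.5742] [ 0.2801 -0.5627  0.3734]
wingnut []
cymbal []
pedal []
bottle []
jar []
```

View pics/side0.png

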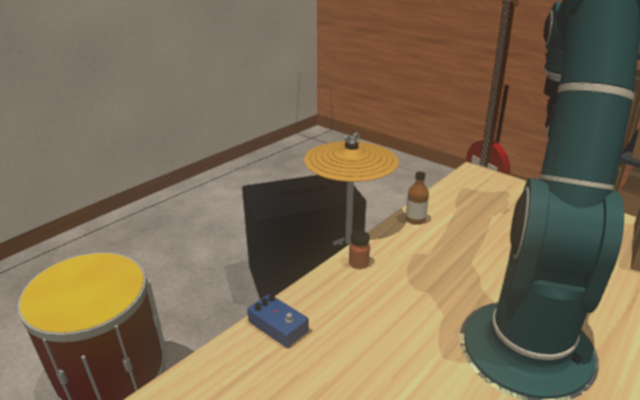

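View pics/top0.png

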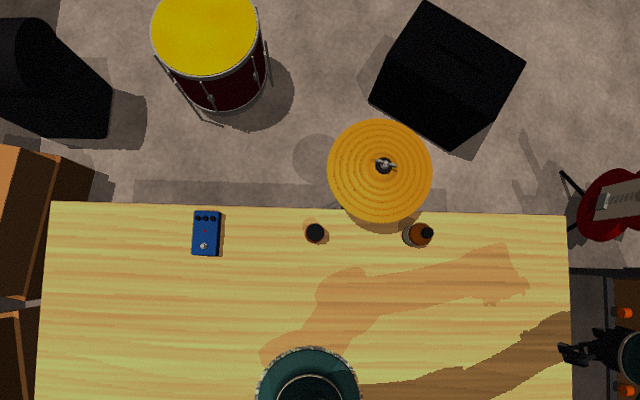

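Run:
```python
from h import *
np.set_printoptions(precision=4,suppress=True)
S=snapshot('side');T=snapshot('top')
print(tri([ray(S,349.9,136.1),ray(T,383.9,161.3)]))
print(tri([ray(S,361.4,253.4),ray(T,314.4,232.1)]),'jar')
print(tri([ray(S,419.8,200.7),ray(T,414,235.1)]),'bottle')
print(tri([ray(S,279.7,320.9),ray(T,204.6,232.3)]),'ped')
for n,s,c in(('s',S,(350,136)),('t',T,(384,161))):
    f=cv2.cvtColor(s['frame'],cv2.COLOR_RGB2BGR);x,y=c
    cv2.imwrite(f'pics/z{n}.png',cv2.resize(f[y-25:y+25,x-35:x+35],None,fx=11,fy=11,interpolation=cv2.INTER_CUBIC))
```

```text
(array([ 0.5955, -0.1451,  0.2589]), [np.float64(0.0012402221475589013), np.float64(0.0012402221475586975)])
(array([ 0.4467, -0.0056,  0.029 ]), [np.float64(0.0023976087670562994), np.float64(0.002397608767056511)]) jar
(array([ 0.4418, -0.2685,  0.0687]), [np.float64(0.003622874201488784), np.float64(0.0036228742014887344)]) bottle
(array([0.4381, 0.2921, 0.0205]), [np.float64(0.0028903814264831258), np.float64(0.0028903814264831518)]) ped
```

View pics/zs.png

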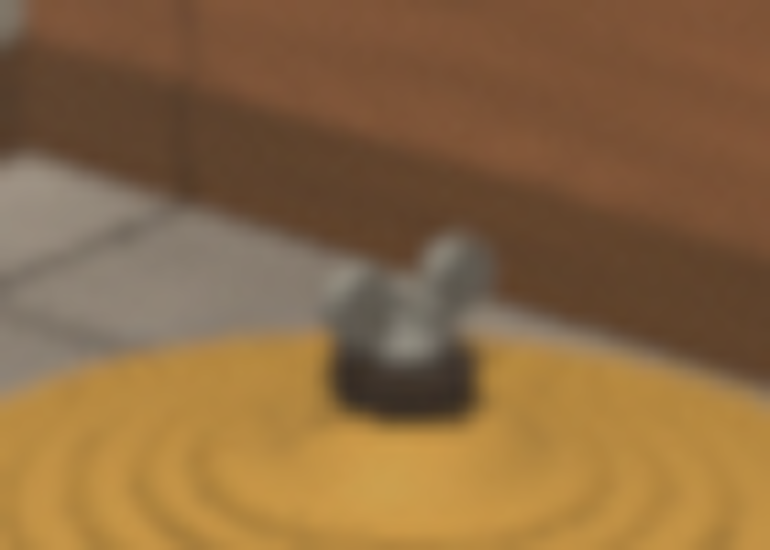

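View pics/zt.png

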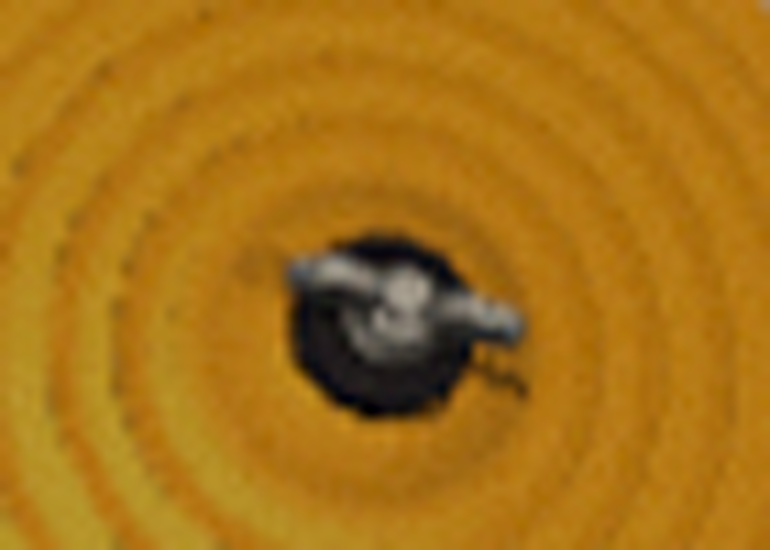

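Run:
```python
from h import *
np.set_printoptions(precision=4,suppress=True)
S=snapshot('side');T=snapshot('top')
P=lambda x,y:(349+x/11-.45,136+y/11-.45)
Q=lambda x,y:(315+x/11-.45,111+y/11-.45)
print('felt',atz(T,*P(385,325),.236))
l=atz(T,*P(305,272),.258);r=atz(T,*P(505,318),.258);print('wings',l,r,(l+r)/2,np.linalg.norm(l-r),'axis yaw',np.degrees(np.arctan2(*(l-r)[1::-1])))
print('side wings',[atz(S,*Q(*p),.256) for p in((358,305),(460,275))], 'felt',atz(S,*Q(405,375),.235))
o=env.get_obs();from scipy.spatial.transform import Rotation as R
print(R.from_euler('xyz',o['orientation']).as_matrix(),o['t'])
```

```text
felt [ 0.5913 -0.1498  0.236 ]
wings [ 0.5964 -0.129   0.258 ] [ 0.5884 -0.1695  0.258 ] [ 0.5924 -0.1493  0.258 ] 0.04128562071791065 axis yaw 78.81627819752961
side wings [array([ 0.5973, -0.1336,  0.256 ]), array([ 0.5905, -0.1647,  0.256 ])] felt [ 0.5927 -0.147   0.235 ]
[[ 0.338  -0.      0.9412]
 [-0.9412  0.0001  0.338 ]
 [-0.0001 -1.     -0.    ]] 1.1
```

Emit:
arm_command --pt "1 0 0 40 0 0 0" --pt "1 0 0 40 0 0 0" --pt "1 0 20 40 0 0 0" --pt "1 20 30 20 0 0 0" --pt "1 30 30 0 0 0 0" --pt "1 30 30 0 0 0 0" --pt "1 30 30 0 0 0 0" --pt "1 30 30 0 0 0 0" --pt "1 30 30 0 0 0 0" --pt "1 30 30 0 0 0 0" --pt "1 20 30 0 0 0 0" --pt "1 0 0 0 0 0 0"

```text
t: 2.1
ee_pos: [0.4324, -0.3263, 0.3828]
orientation: [-1.569, 0.001, -1.217]
wrist_force: [0.4, -0.0, 0.2]
opening: -0.002
```

```bash
cat >> h.py <<'E'
AX=np.array([.592,-.1485])
def cpos(phi,gap=0,a=.014,b=.011,yaw=np.radians(-70.2),ax=AX,rc=.014,e=.12):
    # phi deg; returns TCP xy of block behind the wing at angle phi
    f=np.radians(phi); r=np.array([np.cos(f),np.sin(f)]); n=np.array([np.sin(f),-np.cos(f)])
    def H(t): return a*np.sqrt(np.cos(t)**2+e*e)+b*np.sqrt(np.sin(t)**2+e*e)
    t=np.arctan2(n[1],n[0])-yaw
    h=H(t); dp=(H(t+1e-4)-H(t-1e-4))/2e-4
    # n rotated +90deg = r : support point along dn/dt=r has component H'
    return ax+r*(rc-.5*dp)-n*(h+.0025+gap)
E
python3 - <<'E'
from h import *
for n in('side','wrist','top'):
    s=snap(n,n+'1.png')
    if n!='wrist':print(n,proj(s,env.get_obs()['ee_pos']))
print(cpos(78,.008)*1e3)
E
```

```text
side [445.49597995  87.99519474]
top [496.22355967 236.27907775]
[ 568.61345513 -126.21983821]
```

View pics/side1.png

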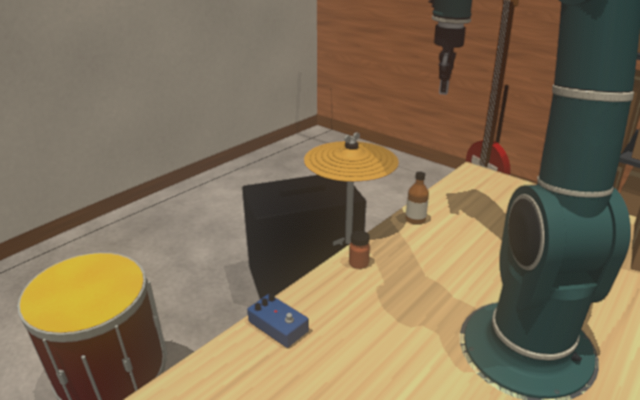

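View pics/wrist1.png

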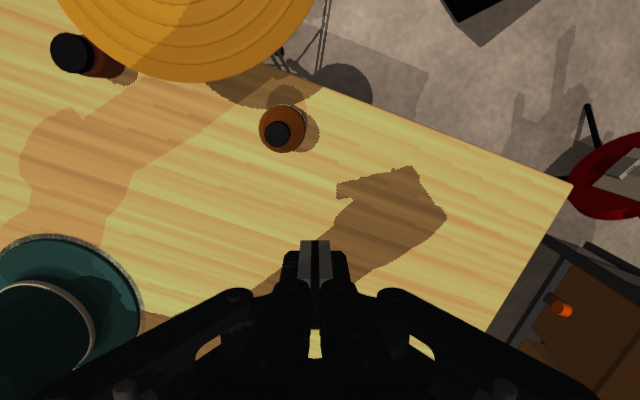

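```bash
sed -i 's/a=.014,b=.011/a=.008,b=.011/' h.py
python3 - <<'E'
from h import *
o=env.get_obs();p=o['ee_pos']
s=snap('side');print([proj(s,p-[0,0,d]) for d in(0,.014,.027)])
f=cv2.cvtColor(s['frame'],cv2.COLOR_RGB2BGR);cv2.imwrite('pics/tipz.png',cv2.resize(f[60:110,410:480],None,fx=10,fy=10,interpolation=cv2.INTER_NEAREST))
print(p,cpos(78,.010)*1e3)
E
```

```text
[array([446.92921075,  87.95844945]), array([446.34084598,  93.1477844 ]), array([445.79546284,  97.92717788])]
[ 0.42788097 -0.33294576  0.38258611] [ 569.3121033  -128.90991259]
```

View pics/tipz.png

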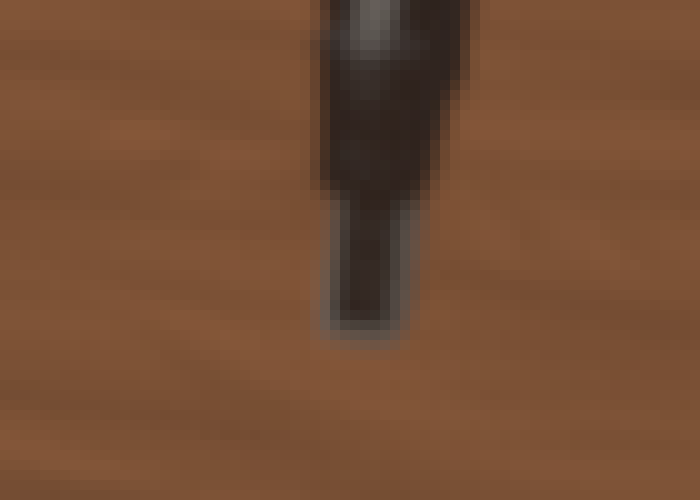

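Emit:
arm_command --pt "1 18 25 0 0 0 0" --pt "1 18 26 0 0 0 0" --pt "1 18 26 0 0 0 0" --pt "1 18 26 0 0 0 0" --pt "1 18 26 0 0 0 0" --pt "1 18 26 0 0 0 0" --pt "1 18 26 0 0 0 0" --pt "1 10 15 -20 0 0 0" --pt "1 5 8 -20 0 0 0" --pt "1 0 0 -15 0 0 0" --pt "1 0 0 -5 0 0 0" --pt "1 0 0 0 0 0 0"

```text
t: 3.3
ee_pos: [0.5683, -0.1302, 0.3215]
orientation: [-1.573, 0.001, -1.228]
wrist_force: [0.1, -1.2, 1.4]
opening: 0.005
```

```bash
cat > look.py <<'E'
import sys
from h import *
np.set_printoptions(precision=4,suppress=True)
tag=sys.argv[1]; o=env.get_obs();print(o['t'],o['ee_pos'],o['orientation'],o['wrist_force'])
im=[]
for n,c in(('side',(350,130)),('top',(384,161))):
    s=snap(n);f=cv2.cvtColor(s['frame'],cv2.COLOR_RGB2BGR);x,y=c
    im.append(cv2.resize(f[y-28:y+28,x-25:x+25],None,fx=8,fy=8,interpolation=cv2.INTER_CUBIC))
cv2.imwrite(f'pics/{tag}.png',np.hstack(im))
E
python3 look.py a1
```

```text
3.3 [ 0.5683 -0.1302  0.3215] [-1.5728  0.0009 -1.228 ] [ 0.0875 -1.2064  1.389 ]
```

View pics/a1.png

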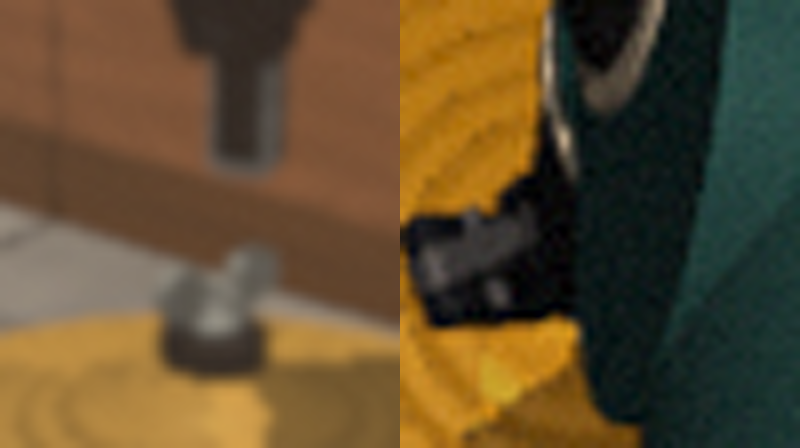

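Emit:
arm_command --pt "1 0 0 -15 0 0 0" --pt "1 0 0 -15 0 0 0" --pt "1 0 0 -10 0 0 0" --pt "1 0 0 -6 0 0 0" --pt "1 0 0 -3 0 0 0" --pt "1 0 0 0 0 0 0" --pt "1 0 0 0 0 0 0"

```text
t: 3.98
ee_pos: [0.5693, -0.1289, 0.2742]
orientation: [-1.57, -0.0, -1.226]
wrist_force: [1.1, 0.1, 0.5]
opening: 0.001
```

```bash
python3 look.py a2
python3 - <<'E'
from h import *
p=[cpos(f)*1e3 for f in range(78,78-720,-10)]
prev=cpos(78,.010)*1e3
print('start',prev)
for i,q in enumerate(p[:37]): print(78-10*i,q.round(1),(q-prev).round(1));prev=q
E
```

```text
3.9833 [ 0.5693 -0.1289  0.2742] [-1.5702 -0.0003 -1.2261] [1.0612 0.0599 0.5125]
start [ 569.3121033  -128.90991259]
78 [ 579.1 -131. ] [ 9.8 -2.1]
68 [ 581.9 -130.1] [2.9 0.9]
58 [ 585.1 -129.8] [3.1 0.3]
48 [ 588.3 -130.2] [ 3.3 -0.4]
38 [ 591.6 -131.2] [ 3.3 -1. ]
28 [ 595.3 -132.6] [ 3.7 -1.3]
18 [ 602.8 -132.4] [7.5 0.1]
8 [ 607.8 -133.1] [ 5.  -0.7]
-2 [ 609.9 -134.8] [ 2.  -1.7]
-12 [ 611.3 -136.9] [ 1.4 -2.1]
-22 [ 612.3 -139.4] [ 1.  -2.5]
-32 [ 612.7 -142.3] [ 0.5 -2.8]
-42 [ 612.6 -145.3] [-0.1 -3. ]
-52 [ 611.9 -148.4] [-0.7 -3.1]
-62 [ 610.7 -151.9] [-1.1 -3.4]
-72 [ 610.4 -158.1] [-0.3 -6.3]
-82 [ 609.4 -162.5] [-1.1 -4.4]
-92 [ 607.4 -164.6] [-2.  -2.1]
-102 [ 604.9 -166. ] [-2.5 -1.5]
-112 [ 602.1 -166.9] [-2.9 -0.9]
-122 [ 598.9 -167.2] [-3.1 -0.3]
-132 [ 595.7 -166.8] [-3.3  0.4]
-142 [ 592.4 -165.8] [-3.3  1. ]
-152 [ 588.7 -164.4] [-3.7  1.3]
-162 [ 581.2 -164.6] [-7.5 -0.1]
-172 [ 576.2 -163.9] [-5.   0.7]
-182 [ 574.1 -162.2] [-2.   1.7]
-192 [ 572.7 -160.1] [-1.4  2.1]
-202 [ 571.7 -157.6] [-1.   2.5]
-212 [ 571.3 -154.7] [-0.5  2.8]
-222 [ 571.4 -151.7] [0.1 3. ]
-232 [ 572.1 -148.6] [0.7 3.1]
-242 [ 573.3 -145.1] [1.1 3.4]
-252 [ 573.6 -138.9] [0.3 6.3]
-262 [ 574.6 -134.5] [1.1 4.4]
-272 [ 576.6 -132.4] [2.  2.1]
-282 [ 579.1 -131. ] [2.5 1.5]
```

View pics/a2.png

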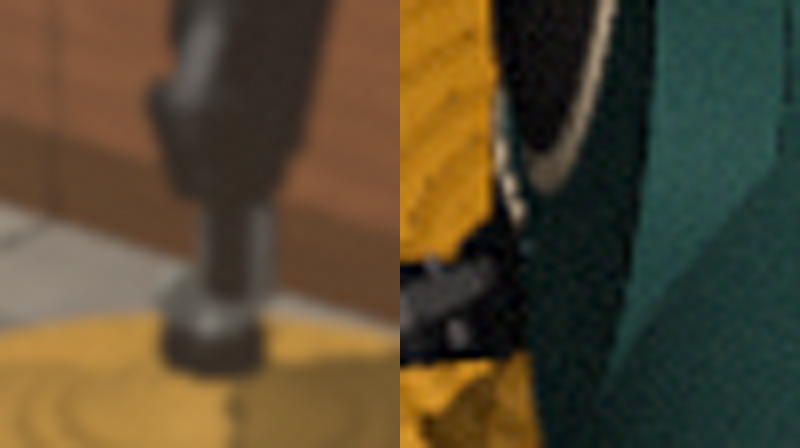

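Emit:
arm_command --pt "1 5 -1 -2 0 0 0" --pt "1 5 -1 0 0 0 0" --pt "1 3 1 0 0 0 0" --pt "1 3 0 0 0 0 0" --pt "1 3.5 -0.5 0 0 0 0" --pt "1 3.5 -1 0 0 0 0" --pt "1 3.5 -1 0 0 0 0" --pt "1 3.5 0 0 0 0 0" --pt "1 4 0 0 0 0 0" --pt "1 5 -0.5 0 0 0 0" --pt "1 2 -2 0 0 0 0" --pt "1 0 0 0 0 0 0"

```text
t: 5.08
ee_pos: [0.6105, -0.1351, 0.2714]
orientation: [-1.571, 0.0, -1.226]
wrist_force: [0.8, 0.2, 0.2]
opening: 0.003
```

```bash
python3 look.py a3
```

```text
5.0833 [ 0.6105 -0.1351  0.2714] [-1.5707  0.0001 -1.2261] [0.8392 0.2036 0.2443]
```

View pics/a3.png

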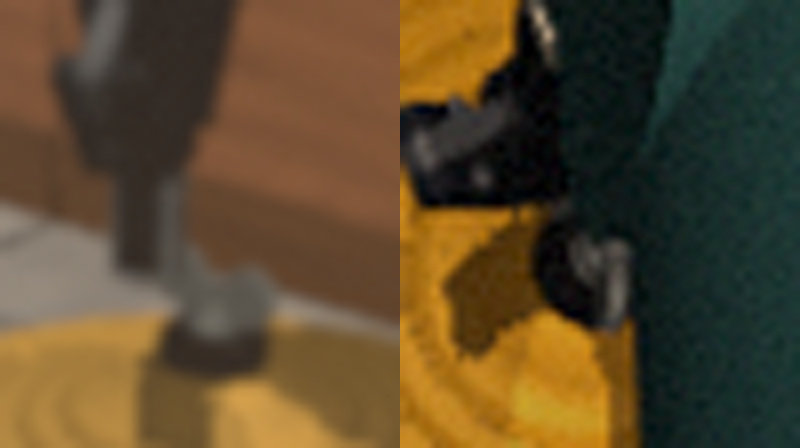

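Emit:
arm_command --pt "1 1 -2 0 0 0 0" --pt "1 1 -2.5 0 0 0 0" --pt "1 0.5 -3 0 0 0 0" --pt "1 0 -3 0 0 0 0" --pt "1 -1 -3 0 0 0 0" --pt "1 -1 -3.5 0 0 0 0" --pt "1 -0.5 -3 0 0 0 0" --pt "1 0 -3.5 0 0 0 0" --pt "1 -1 -4 0 0 0 0" --pt "1 -2 -2 0 0 0 0" --pt "1 -2.5 -1.5 0 0 0 0" --pt "1 -3 -1 0 0 0 0"

```text
t: 6.18
ee_pos: [0.6013, -0.1671, 0.2715]
orientation: [-1.571, 0.0, -1.226]
wrist_force: [0.5, -0.1, -0.3]
opening: 0.001
```

```bash
python3 look.py a4
```

```text
6.1833 [ 0.6013 -0.1671  0.2715] [-1.5708  0.     -1.2261] [ 0.5225 -0.098  -0.3163]
```

View pics/a4.png

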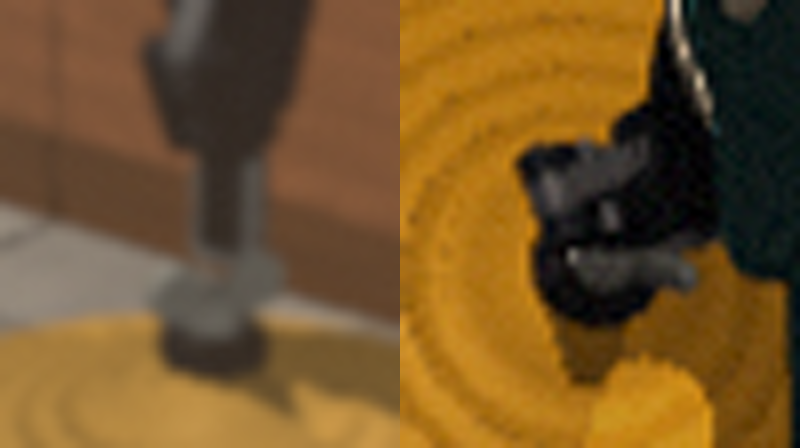

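Emit:
arm_command --pt "1 -3 -0.3 0 0 0 0" --pt "1 -3 0.4 0 0 0 0" --pt "1 -3.3 1 0 0 0 0" --pt "1 -3.3 1 0 0 0 0" --pt "1 -4 0.5 0 0 0 0" --pt "1 -4 0 0 0 0 0" --pt "1 -4 0.3 0 0 0 0" --pt "1 -2.5 1.5 0 0 0 0" --pt "1 -1.5 2 0 0 0 0" --pt "1 -1 2.5 0 0 0 0" --pt "1 -0.5 2.8 0 0 0 0" --pt "1 0.1 3 0 0 0 0"

```text
t: 7.28
ee_pos: [0.5711, -0.1518, 0.2712]
orientation: [-1.572, 0.0, -1.226]
wrist_force: [0.2, -1.1, -0.3]
opening: 0.005
```

```bash
python3 look.py a5
```

```text
7.2833 [ 0.5711 -0.1518  0.2712] [-1.5718  0.0005 -1.226 ] [ 0.1653 -1.1095 -0.295 ]
```

View pics/a5.png

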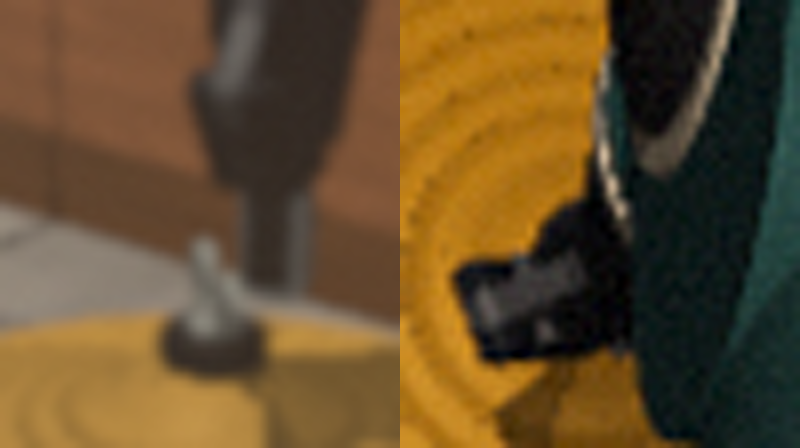

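Emit:
arm_command --pt "1 1 3.2 0 0 0 0" --pt "1 1 3.5 0 0 0 0" --pt "1 0.3 3 0 0 0 0" --pt "1 0.2 3.2 0 0 0 0" --pt "1 1 4.4 0 0 0 0" --pt "1 2 2.1 0 0 0 0" --pt "1 2.5 1.5 0 0 0 0" --pt "1 0 0 0 0 0 0"

```text
t: 8.05
ee_pos: [0.58, -0.1307, 0.2715]
orientation: [-1.571, 0.0, -1.225]
wrist_force: [-0.2, -0.4, -0.1]
opening: -0.0
```

```bash
python3 look.py a6
```

```text
8.05 [ 0.58   -0.1307  0.2715] [-1.5706  0.0003 -1.2254] [-0.1628 -0.3672 -0.0872]
```

View pics/a6.png

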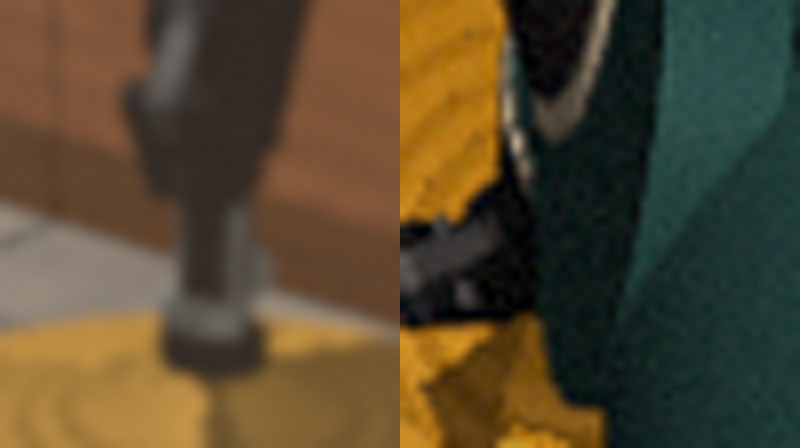

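Emit:
arm_command --pt "1 1 0.4 0 0 0 0" --pt "1 1 0.4 0 0 0 0" --pt "1 1.5 0.1 0 0 0 0" --pt "1 1.5 0 0 0 0 0"

```text
t: 8.48
ee_pos: [0.5846, -0.1303, 0.2715]
orientation: [-1.571, 0.0, -1.226]
wrist_force: [-0.7, 0.2, 0.5]
opening: 0.004
```

Emit:
arm_command --pt "1 1.6 -0.2 0 0 0 0" --pt "1 1.6 -0.2 0 0 0 0" --pt "1 1.7 -0.5 0 0 0 0" --pt "1 1.7 -0.5 0 0 0 0"

```text
t: 8.82
ee_pos: [0.5913, -0.1317, 0.2715]
orientation: [-1.571, 0.0, -1.226]
wrist_force: [-1.8, -0.4, -0.1]
opening: -0.003
```

```bash
python3 look.py a7
```

```text
8.8167 [ 0.5913 -0.1317  0.2715] [-1.5708  0.0001 -1.226 ] [-1.7963 -0.4417 -0.1048]
```

View pics/a7.png

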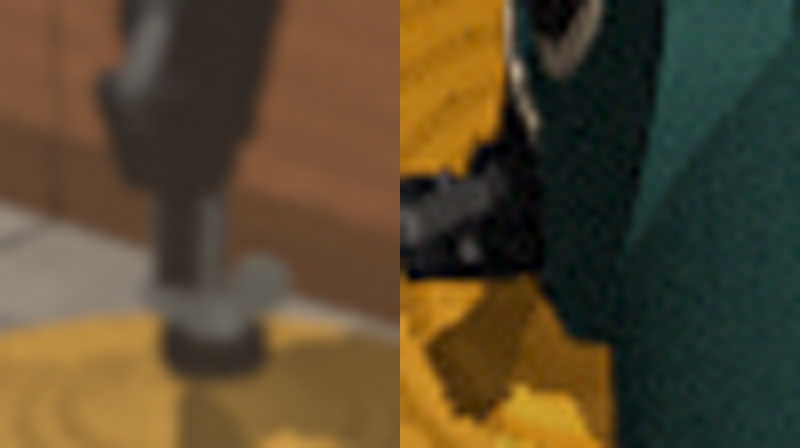

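Emit:
arm_command --pt "1 2 -0.5 0 0 0 0" --pt "1 2 -0.4 0 0 0 0" --pt "1 2 0 0 0 0 0" --pt "1 2 0 0 0 0 0" --pt "1 0 0 0 0 0 0"

```text
t: 9.33
ee_pos: [0.5995, -0.1325, 0.2715]
orientation: [-1.571, 0.0, -1.226]
wrist_force: [-0.6, 0.5, 1.6]
opening: -0.003
```

Emit:
arm_command --pt "1 2 0 0 0 0 0" --pt "1 2 0 0 0 0 0" --pt "1 2.2 -0.2 0 0 0 0" --pt "1 2.2 -0.3 0 0 0 0" --pt "1 0 0 0 0 0 0"

```text
t: 9.75
ee_pos: [0.6079, -0.1331, 0.2715]
orientation: [-1.571, 0.0, -1.226]
wrist_force: [-0.2, -0.0, 2.4]
opening: -0.003
```

Emit:
arm_command --pt "1 1 -0.8 0 0 0 0" --pt "1 1 -0.9 0 0 0 0" --pt "1 0.7 -1 0 0 0 0" --pt "1 0.7 -1.1 0 0 0 0" --pt "1 0 0 0 0 0 0"

```text
t: 10.17
ee_pos: [0.611, -0.1371, 0.2715]
orientation: [-1.571, 0.0, -1.226]
wrist_force: [-1.4, 0.3, 1.2]
opening: 0.002
```

```bash
python3 look.py a8
```

```text
10.1667 [ 0.611  -0.1371  0.2715] [-1.5709  0.0002 -1.2262] [-1.4056  0.3254  1.2146]
```

View pics/a8.png

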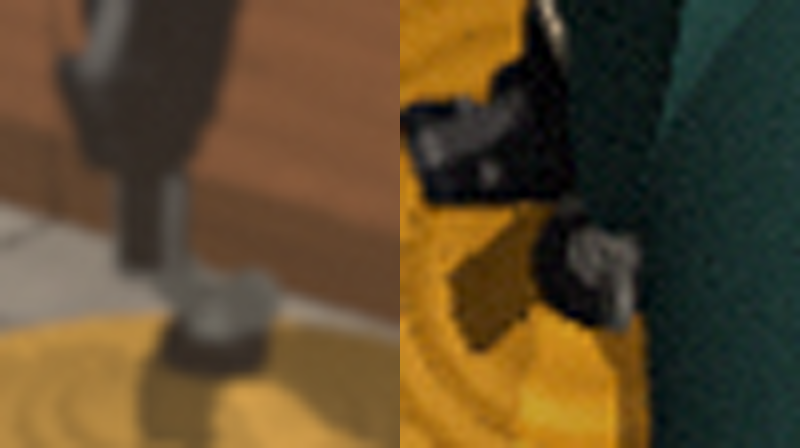

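Still tracking (free wing now toward −x, lower right of the top crop). Continue in small steps.

Emit:
arm_command --pt "1 0.5 -1.2 0 0 0 0" --pt "1 0.5 -1.3 0 0 0 0" --pt "1 0.3 -1.4 0 0 0 0" --pt "1 0.2 -1.5 0 0 0 0" --pt "1 0 0 0 0 0 0"

```text
t: 10.68
ee_pos: [0.6124, -0.1421, 0.2714]
orientation: [-1.571, 0.001, -1.226]
wrist_force: [-0.3, 4.9, 0.3]
opening: -0.003
```

Emit:
arm_command --pt "1 0 -1.5 0 0 0 0" --pt "1 0 -1.5 0 0 0 0" --pt "1 -0.4 -1.5 0 0 0 0" --pt "1 -0.4 -1.6 0 0 0 0" --pt "1 0 0 0 0 0 0"

```text
t: 11.1
ee_pos: [0.6118, -0.1461, 0.2714]
orientation: [-1.57, 0.003, -1.224]
wrist_force: [-0.0, 14.4, -0.8]
opening: 0.005
```

```bash
python3 look.py a9
```

```text
11.1 [ 0.6118 -0.1461  0.2714] [-1.5699  0.0029 -1.2239] [-0.003  14.368  -0.7579]
```

View pics/a9.png

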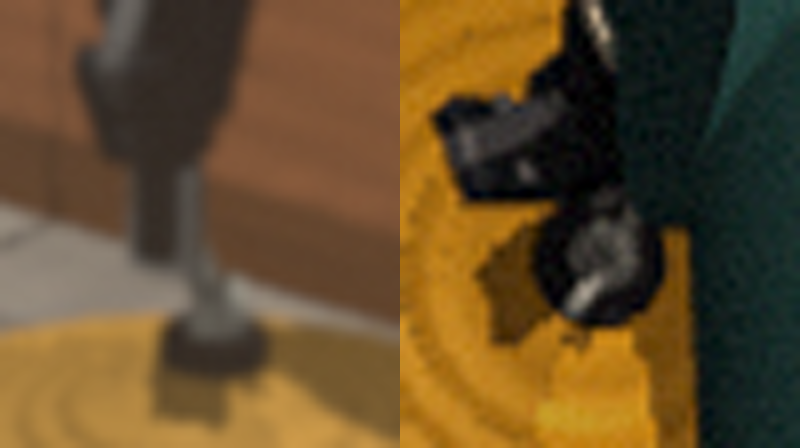

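The force rises with travel (5 then 14 N, in +y): the nut is on the felt. I back off the way the finger came.

Emit:
arm_command --pt "1 0 2 0 0 0 0" --pt "1 0 2 0 0 0 0" --pt "1 0 3 0 0 0 0" --pt "1 0 4 0 0 0 0" --pt "1 0 4 0 0 0 0" --pt "1 0 0 0 0 0 0"

```text
t: 11.7
ee_pos: [0.6116, -0.1327, 0.2716]
orientation: [-1.571, -0.0, -1.225]
wrist_force: [-0.2, 0.3, -0.3]
opening: 0.003
```

Emit:
arm_command --pt "1 0 0 10 0 0 0" --pt "1 0 0 20 0 0 0" --pt "1 0 0 30 0 0 0" --pt "1 0 0 40 0 0 0" --pt "1 -25 -25 10 0 0 0" --pt "1 -25 -25 0 0 0 0" --pt "1 -25 -30 0 0 0 0" --pt "1 -25 -30 0 0 0 0" --pt "1 -20 -30 0 0 0 0" --pt "1 -20 -30 0 0 0 0" --pt "1 0 0 0 0 0 0" --pt "1 0 0 0 0 0 0"

```text
t: 12.7
ee_pos: [0.4702, -0.3055, 0.3824]
orientation: [-1.571, -0.001, -1.23]
wrist_force: [0.5, 1.0, -0.3]
opening: 0.003
```

```bash
python3 look.py b1
```

```text
12.7 [ 0.4702 -0.3055  0.3824] [-1.5709 -0.0009 -1.2301] [ 0.4722  1.0027 -0.2603]
```

View pics/b1.png

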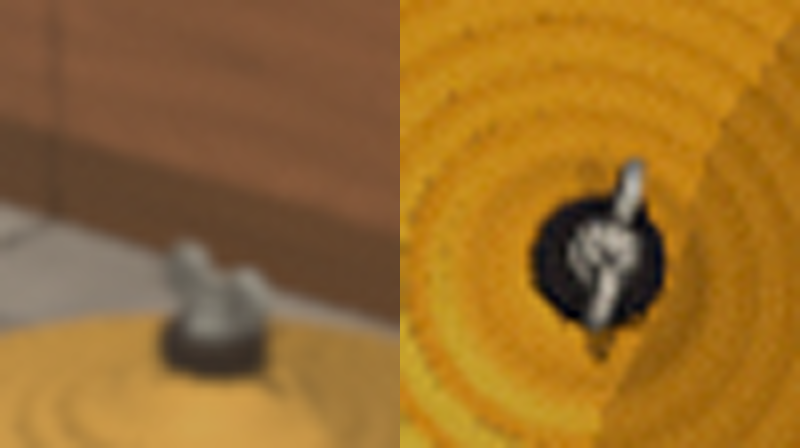

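Run:
```python
from h import *
np.set_printoptions(precision=4,suppress=True)
for n in('side','top'):
    s=snap(n,n+'9.png')
    for o in('pedal','bottle','jar'):print(n,o,[(b['confidence'],round(b['location'][1]*640),round(b['location'][0]*400)) for b in boxes_of(n,o)][:1])
print(env.get_obs()['qvel'],env.sign_off())
```

```text
side pedal [(0.8, 279, 320)]
side bottle [(0.63, 419, 200)]
side jar [(0.85, 363, 252)]
top pedal [(0.78, 205, 233)]
top bottle [(0.58, 415, 234)]
top jar [(0.82, 313, 233)]
the job is handed in; nothing more can be done
[ 0.0044 -0.0006  0.0021 -0.0001 -0.0003 -0.0007  0.0004] None
```

View pics/top9.png

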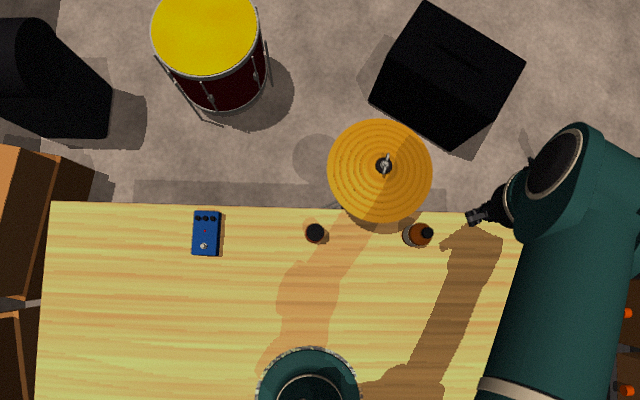

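The wing nut is down on the felt, and I have handed the job in at about 13 s of the 72 s allowed. I closed the fingers, lowered them behind one wing and pushed it round clockwise in a light circle, about 450° in all.

- **Nut seated:** The force on the tool stayed around 1–3 N until near the end, then climbed to 4.9 N and 14.4 N as the wing pressed into the felt. When I backed off, the nut sprang back a little, which fits the stop. The highest reading was 14.4 N against the 20 N limit. Forces were only read at the end of each move.
- **Table items:** The pedal, bottle and jar appear within 1–2 pixels of where they started in both fixed cameras.
- **Robot clear:** The arm finished well away from the nut and the cymbal, and it was still.

None of these checks failed or disagreed. The nut's seating is judged from the force and the pictures, since the joint value itself is not reported. I also did not measure the cymbal's contact force directly; the fingertips stayed about 17 mm above the felt.

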